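# Pack the third big nut into the tray

### The arm

A 6-joint arm with a two-finger parallel gripper is mounted at the origin on the work surface. World frame = base frame: x ahead of the robot, y to its left, z up, the work surface at z = 0. Lengths are in m, angles in rad, forces in N, time in s.
With the tool pointing down it reaches from about 0.35 to 0.975 m from the base axis. Payload 4.9 kg.
Tool frame: the origin (TCP) lies midway between the tips of the shut fingers; the grasp point (between the pads) lies 19 mm behind it; z points along the fingers, y is the line along which they close (so a half turn about z gives the same grasp; the last joint's range is limited). The gripper opens to 85 mm and grips with 20 to 120 N. Pads are 22 mm wide; open, the fingers measure 114 mm over their backs; the gripper's body (76 mm by 85 mm) begins 54 mm behind the grasp point. The pads swing forward as they close: fully open they stand 13 mm farther back than shut.
Start: joints at [-1.291, 0.053, 1.613, -0, 1.476, -0.119], TCP at [0.243, -0.576, 0.231] pointing down, gripper open.
Joint ranges: [-3.01, 3.01], [-1.01, 2.22], [0.06, 2.58], [-1.02, 4.17], [0.09, 2.62], [-3.14, 3.14]. Speed limits (rad/s): [2.57, 2.57, 3.14, 3.14, 3.14, 3.14].

### API

Orientations are given as a rotation vector (axis times angle).
In Python, from station import ctrl, optics, job gives the robot as it stands.
- The arm moves only by the shell command python3 -m jog 'ROWS' [OPENING] [FORCE]. ROWS is JSON, a list of rows, each a list of 2 entries, a list of its own where there are three numbers: the shift along the tool's x, y, z in m, then the turn, a rotation vector about the tool's x, y, z in rad. A call has 1 to 5 rows; each row is the pose to reach, as a shift and turn from the pose commanded when the call began, along the tool's axes at that moment; what a row does not reach only later rows make up. A row lasts 1/10 s, in which the tool goes at most 50 mm and 8.59 degrees, less where a joint would pass 70% of its speed; a pose out of reach is approached as far as the arm can. A call with a gripper value outside its range is refused whole. OPENING is the opening, from 0 (shut) to 1 (fully open), set as the call begins (- or left out, the last holds). The fingers move at their own pace and stop on an object; FORCE is the grip in N (left out, the last holds). Time passes only in rows, so rows that repeat a pose let the fingers close. It gives the time, the measured TCP pose, the force, the opening and the grip force at its end, in the units of the state.
- ctrl.get_obs(): the state, without advancing time (a new reading comes with each control period).
- optics.get_image(name): name is "side" or "top"; returns a dict with "image" (420x560x3 uint8, blue, green, red), "fx", "fy", "cx", "cy" (pixels), "D" ([k1, k2, p1, p2, k3] as OpenCV has them; the pictures are not rectified), "rvec" (rotation vector, rad) and "tvec" (3), from world to camera coordinates, as OpenCV has them. Camera axes: x right, y down, z forward; pixel columns grow to the right and rows downward; lengths in m; the calibration is good to about 2 mm. A picture is of the moment at which its call begins. There is no depth.
- job.finish_job(): hands the job in; it is judged then, once.
The state is a dict: "t": time; "q": joint angles; "dq": joint speeds; "effort": joint torques, N m; "tool_pos": TCP position; "tool_rot": TCP orientation; "contact_force": force on the tool from outside, world axes, zero at the start; "wrist_torque": the same for the moment, N m; "opening": finger opening in m; "grip_force": force on a finger pad.
Only numpy, scipy, OpenCV 4.12 (cv2) and the standard library are available. Lean on these libraries where they do the work, as an engineer would, in place of code of your own. Each camera call takes 0.05 s, during which the arm holds its last target. There are 200 camera calls.

### The job

Two large hex nuts already lie flat in the blue tray, flat side against flat side. Pick up the third nut of the same kind from the bench (not the smaller hex nut, the square nut or the brass collar) and lay it flat in the tray, tucked into the notch between the two on the side where the tray has room, with its flat sides against both of them, so that all three are packed together like a honeycomb.

Things in the scene. Friction and masses are not known exactly. Their poses are not given: they have to be found in the camera images.
- tray: shallow blue rectangular tray fixed to the bench, 200 mm long (its x axis) by 150 mm wide (its y axis), walls 5 mm thick and 22 mm high over the bench, floor 5 mm thick. Origin: centre of its underside, on the bench top; z up. The two nuts lie in a row roughly along x in the -y half, close to the -y wall; the room for the third is on the +y side of the row
- nut_a_mid (a point): first of the two nuts in the tray: loose grey steel hex nut, flat, 46 mm across flats (53 over corners), 24 mm tall, 27 mm hole, 0.2 kg. Point: its centre, 12 mm above its underside; z up, x square to a pair of flats (others every 60 degrees); its +x flat faces the second nut
- nut_b_mid (a point): second nut in the tray, beside the first with flat facing flat (gap under 2 mm): same loose grey steel hex nut, flat, 46 mm across flats (53 over corners), 24 mm tall, 27 mm hole, 0.2 kg. Point: its centre, 12 mm above its underside; z up, x square to a pair of flats (others every 60 degrees)
- nut_c_mid (a point): the third nut, the one to move, on the bare bench at any yaw; other hardware there (30 mm hex nut, 46 mm square nut, 46 mm brass ring, up to 24 mm tall) is at least 85 mm off, centre to centre. Same loose grey steel hex nut, flat, 46 mm across flats (53 over corners), 24 mm tall, 27 mm hole, 0.2 kg. Point: its centre, 12 mm above its underside; z up, x square to a pair of flats (others every 60 degrees)
Mind the look-alikes: they are no part of the job. Leave any pink or turquoise look-alike of the part that bears nut_a_mid alone.

How it is judged:
By the outcome, as a careful person would: the job done as asked, in the order asked, and still so for the second after the job is handed in, with the robot touching nothing.
It also fails if it takes over 32 s, if anything falls off the work surface, if the arm or the gripper's body presses on something with over 40 N, if the wrist force passes 120 N, or if a joint passes its speed limit or range.

## Working session

There is one attempt and no reset: what is moved stays moved. The work goes in short steps, Python scripts to look and compute and a shell command to move; the robot and the scene stay as the last step left them, time stands still between calls to the robot, and variables do not carry over. Pictures are saved under pics/ and viewed, at most 10 in all, crops included, and the job is handed in when it is done.

```bash
mkdir -p pics
cat > h.py <<'E'
import cv2,numpy as np
from station import ctrl,optics,job
def snap(n,f):
    d=optics.get_image(n); cv2.imwrite(f'pics/{f}.png',d['image']); np.save(f'pics/{f}.npy',d,allow_pickle=True); return d
def load(f): return np.load(f'pics/{f}.npy',allow_pickle=True).item()
def K(d): return np.array([[d['fx'],0,d['cx']],[0,d['fy'],d['cy']],[0,0,1.]])
def ray(d,px,z):
    n=cv2.undistortPoints(np.array(px,float).reshape(-1,1,2),K(d),np.array(d['D'])).reshape(-1,2)
    R=cv2.Rodrigues(np.array(d['rvec'],float))[0]; c=-R.T@np.array(d['tvec'],float).ravel()
    v=np.c_[n,np.ones(len(n))]@R
    return c+v*((z-c[2])/v[:,2])[:,None]
def proj(d,P): return cv2.projectPoints(np.array(P,float).reshape(-1,3),np.array(d['rvec'],float),np.array(d['tvec'],float),K(d),np.array(d['D']))[0].reshape(-1,2)
E
python3 - <<'E'
from h import *
a=snap('top','top0');b=snap('side','side0')
for d in(a,b): print(-cv2.Rodrigues(np.array(d['rvec'],float))[0].T@np.array(d['tvec']).ravel(),d['fx'])
print(ctrl.get_obs())
E
```

```text
[ 0.44576249 -0.02513483  0.72069722] 435.1910218892467
[0.45123024 0.59373404 0.40131687] 438.14107383398596
{'t': 0.1, 'q': array([-1.29098673e+00,  5.33233973e-02,  1.61416870e+00, -3.08183269e-05,
        1.47600060e+00, -1.19004368e-01]), 'dq': array([ 0.00142051, -0.00070972, -0.00369372,  0.00087363,  0.00066202,
       -0.00121129]), 'effort': array([ 9.40815589e-04, -3.94906318e+01, -3.71362352e+01, -5.67032032e-05,
        3.87878987e-03,  5.93756340e-06]), 'tool_pos': array([ 0.2425349 , -0.57540388,  0.2301586 ]), 'tool_rot': array([-3.07748465e+00, -6.21941980e-01,  2.87569088e-04]), 'contact_force': array([-1.02145653,  0.30184168,  0.2523298 ]), 'wrist_torque': array([ 0.03403305, -0.05617807, -0.04284203]), 'grip_force': 0.0, 'opening': 0.08554244945176023}
```

View pics/top0.png

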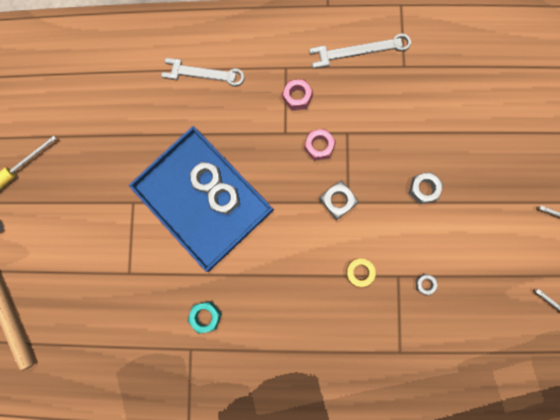

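View pics/side0.png

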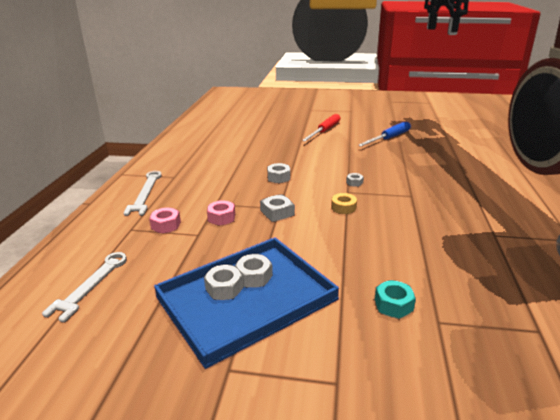

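Run:
```python
import cv2,numpy as np
im=cv2.imread('pics/top0.png')
c=cv2.resize(im[160:240,160:250],None,fx=7,fy=7,interpolation=cv2.INTER_CUBIC)
d=cv2.resize(im[165:210,405:450],None,fx=7,fy=7,interpolation=cv2.INTER_CUBIC)
o=np.zeros((600,800,3),np.uint8);e=c[:560,:480];
o[:560,:480]=e;o[:315,485:800]=d
cv2.imwrite('pics/z0.png',o)
```

```text
(no output)
```

View pics/z0.png

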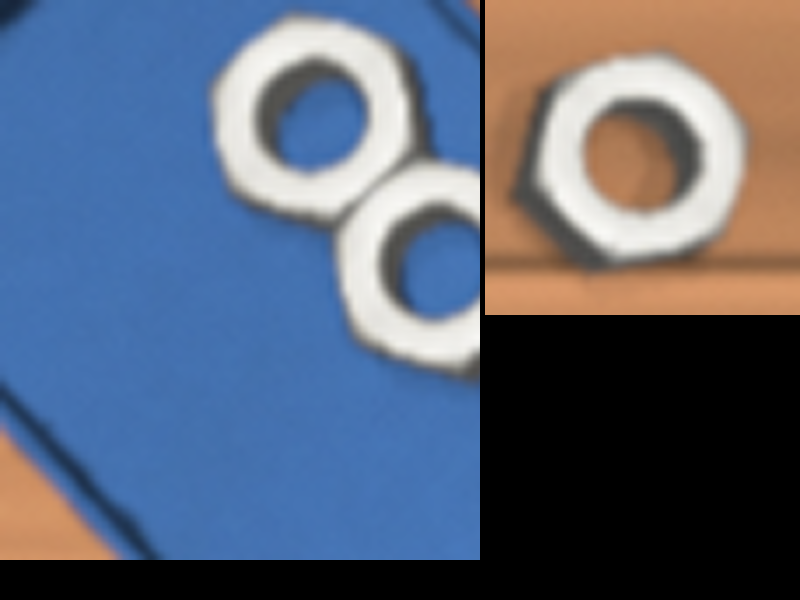

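```bash
cat >> h.py <<'E'
def warp(d,x0,y0,z,half=0.04,s=0.00025):
    n=int(2*half/s); g=(np.arange(n)-n/2+.5)*s
    X,Y=np.meshgrid(x0+g,y0+g); P=np.c_[X.ravel(),Y.ravel(),np.full(n*n,z)]
    p=proj(d,P).astype(np.float32)
    return cv2.remap(d['image'],p[:,0].reshape(n,n),p[:,1].reshape(n,n),cv2.INTER_CUBIC),g
def hexfit(d,x,y,z,sep=None,thr=165):
    """top-face fit of annular hexagon; returns x,y,yaw(deg mod 60),score"""
    from scipy.optimize import minimize
    w,g=warp(d,x,y,z); w=cv2.GaussianBlur(w,(0,0),2); m=w.min(2).astype(float)
    m=np.clip((m-90)/110,0,1)  # light = 1
    X,Y=np.meshgrid(x+g,y+g)
    if sep is not None: # ignore other nut's half plane
        ms=((X-x)*sep[0]+(Y-y)*sep[1])<0.0225
    else: ms=np.hypot(X-x,Y-y)<0.034
    ms&=np.hypot(X-x,Y-y)<0.036
    def f(p):
        dx,dy=X-x-p[0]*.001,Y-y-p[1]*.001
        a=np.max([dx*np.cos(p[2]+k*np.pi/3)+dy*np.sin(p[2]+k*np.pi/3) for k in range(6)],0)
        r=np.hypot(dx,dy)
        s=lambda u:1/(1+np.exp(-u/.0006))
        M=s(p[3]*.001-a)*s(r-p[4]*.001)*s(p[5]*.001-r)
        return np.mean((M-m)[ms]**2)
    best=min((minimize(f,[0,0,t,22.5,13.5,26],method='Nelder-Mead',options=dict(maxiter=1200,xatol=1e-3,fatol=1e-7)) for t in np.radians([0,15,30,45])),key=lambda r:r.fun)
    p=best.x
    return x+p[0]*.001,y+p[1]*.001,np.degrees(p[2])%60,best.fun,p[3:].round(2)
E
python3 - <<'E'
from h import *
d=load('top0')
n=ray(d,[(205,177),(222.5,198)],.029); c=ray(d,[(427,187)],.024)[0]
print(n,c)
u=n[1]-n[0];u/=np.linalg.norm(u)
for r in (hexfit(d,*n[0][:2],.029,u),hexfit(d,*n[1][:2],.029,-u),hexfit(d,*c[:2],.024)):print(r)
t=ray(d,[(193,128),(271,209),(207,270),(131,185)],.022);print(t,[np.linalg.norm(t[i]-t[i-1]) for i in range(4)],t.mean(0))
e=load('side0')
n=ray(e,[(224,276),(254,265)],.029); c=ray(e,[(279,169)],.024);print(n,c)
E
```

```text
[[0.60397688 0.1422403  0.029     ]
 [0.56877774 0.11200251 0.029     ]] [ 0.58737565 -0.21974178  0.024     ]
(np.float64(0.6053312127575242), np.float64(0.14380346045973932), np.float64(36.02498271094508), np.float64(0.005158931086037712), array([24.36, 13.46, 24.07]))
(np.float64(0.5703317775240949), np.float64(0.11296617479377316), np.float64(43.18182540261617), np.float64(0.0013283758329002632), array([23.38, 13.5 , 24.32]))
(np.float64(0.5878989913645606), np.float64(-0.21967779211919172), np.float64(13.626689408116937), np.float64(0.0017720063030859622), array([23.52, 13.49, 24.34]))
[[0.69110129 0.16796848 0.022     ]
 [0.5516942  0.03304301 0.022     ]
 [0.45225644 0.13535915 0.022     ]
 [0.59262293 0.27033577 0.022     ]] [np.float64(0.1420459476679114), np.float64(0.19400829687747323), np.float64(0.1426760617093227), np.float64(0.19473428040539173)] [0.57191872 0.1516766  0.022     ]
[[0.60311212 0.14614388 0.029     ]
 [0.56794024 0.11648208 0.029     ]] [[ 0.5851017  -0.21274676  0.024     ]]h.py:32: RuntimeWarning: overflow encountered in exp
  s=lambda u:1/(1+np.exp(-u/.0006))
```

```bash
python3 - 2>/dev/null <<'E'
from h import *
e=load('side0');u=np.array([-.75,-.66])
for r in (hexfit(e,.6053,.1438,.029,u),hexfit(e,.5703,.1130,.029,-u),hexfit(e,.5879,-.2197,.024)):print(r)
o=[]
for (x,y,z,a) in [(.6053,.1438,.029,41.4),(.5703,.113,.029,41.4),(.5879,-.2197,.024,13.6)]:
    t=np.radians(a+30+60*np.arange(7)); P=np.c_[x+.02656*np.cos(t),y+.02656*np.sin(t),np.full(7,z)]
    t=np.linspace(0,6.3,30);Q=np.c_[x+.0135*np.cos(t),y+.0135*np.sin(t),np.full(30,z)]
    row=[]
    for d in(load('top0'),e):
        c=proj(d,[(x,y,z)])[0].round();k=8;h=22;x0,y0=(c-h).astype(int)
        im=cv2.resize(d['image'][y0:y0+2*h,x0:x0+2*h],None,fx=6,fy=6,interpolation=cv2.INTER_CUBIC)
        for R in(P,Q): cv2.polylines(im,[((proj(d,R)-[x0,y0]+.5)*6).astype(np.int32)],0,(0,0,255),1)
        row.append(im)
    o.append(np.vstack(row))
cv2.imwrite('pics/z1.png',np.hstack(o))
E
```

```text
(np.float64(0.605124477458514), np.float64(0.14466272159165344), np.float64(15.673532317276667), np.float64(0.009399928139881055), array([5222.73,   13.11,   24.01]))
(np.float64(0.5697418861664165), np.float64(0.11368483821861212), np.float64(43.79828351932115), np.float64(0.006837959730430645), array([23.52, 13.08, 24.79]))
(np.float64(0.5876976365437749), np.float64(-0.21866369305695085), np.float64(14.887431480050186), np.float64(0.02020409683402733), array([24.26, 11.92, 25.85]))
```

View pics/z1.png

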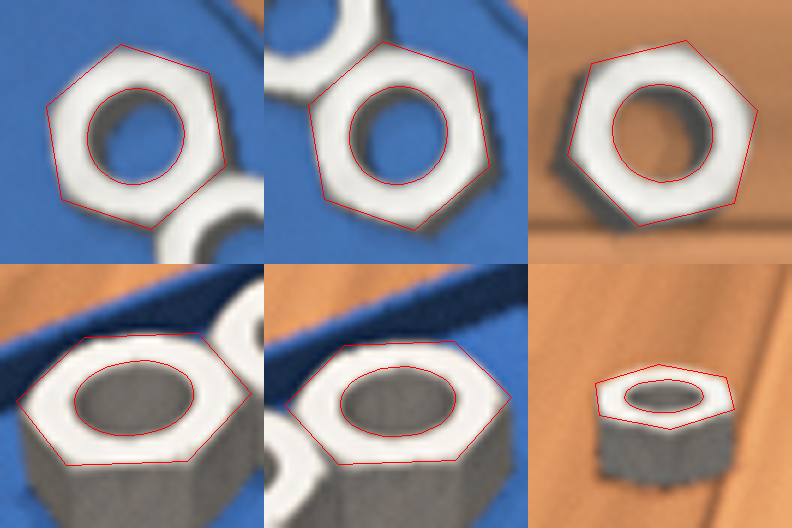

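```bash
cat > rel.py <<'E'
import sys
from h import *
from scipy.spatial.transform import Rotation as R
x,y,z,a=map(float,sys.argv[1:5]); o=ctrl.get_obs(); r=R.from_rotvec(o['tool_rot'])
c,s=np.cos(np.radians(a)),np.sin(np.radians(a))
T=R.from_matrix(np.array([[-s,c,0],[c,s,0],[0,0,-1.]]))
print('t',o['t'],'shift',r.inv().apply(np.array([x,y,z])-o['tool_pos']).round(4),'turn',(r.inv()*T).as_rotvec().round(4),'F',o['contact_force'].round(1),'op',o['opening'],o['grip_force'])
E
python3 rel.py .5873 -.2174 .1 13.6
python3 -m jog '[[[0.046,-0.0195,0.013],[0,0,-0.14]],[[0.091,-0.039,0.026],[0,0,-0.28]],[[0.137,-0.0585,0.039],[0,0,-0.42]],[[0.182,-0.078,0.052],[0,0,-0.56]],[[0.228,-0.0975,0.065],[0,0,-0.7]]]' 1
python3 rel.py .5873 -.2174 .1 13.6
```

```text
t 0.1 shift [ 0.4567 -0.1958  0.1306] turn [-1.4000e-03 -1.5000e-03 -1.4093e+00] F [-1.   0.3  0.3] op 0.08554244945176023 0.0
t: 0.6
tool_pos: [0.4115, -0.4001, 0.1669]
tool_rot: [-2.674, -1.647, -0.0]
contact_force: [0.0, -0.8, 0.1]
opening: 0.0854
grip_force: 0.0
t 0.6 shift [0.2423 0.0749 0.067 ] turn [-3.00e-04 -5.00e-04 -7.04e-01] F [ 0.  -0.8  0.1] op 0.08544852354003506 0.0
```

```bash
python3 -m jog '[[[0.242,0.075,0.067],[0,0,-0.704]],[[0.242,0.075,0.067],[0,0,-0.704]],[[0.242,0.075,0.067],[0,0,-0.704]],[[0.242,0.075,0.067],[0,0,-0.704]],[[0.242,0.075,0.067],[0,0,-0.704]]]'
python3 -m jog '[[[0,0,0],[0,0,0]],[[0,0,0],[0,0,0]]]'
python3 rel.py .5873 -.2174 .001 13.6
```

```text
t: 1.1
tool_pos: [0.5802, -0.227, 0.103]
tool_rot: [-1.943, -2.468, 0.0]
contact_force: [0.2, -0.2, 0.3]
opening: 0.0853
grip_force: 0.0
t: 1.3
tool_pos: [0.5792, -0.2276, 0.1028]
tool_rot: [-1.946, -2.464, 0.001]
contact_force: [0.2, -0.2, 0.1]
opening: 0.0852
grip_force: 0.0
t 1.3 shift [0.008  0.0104 0.1018] turn [-0.0019 -0.0011 -0.0034] F [ 0.2 -0.2  0.1] op 0.08523632017561926 0.0
```

```bash
python3 -m jog '[[[0.008,0.0104,0.03],[0,0,0]],[[0.008,0.0104,0.06],[0,0,0]],[[0.008,0.0104,0.085],[0,0,0]],[[0.008,0.0104,0.1],[0,0,0]],[[0.008,0.0104,0.1],[0,0,0]]]'
python3 rel.py .5873 -.2174 .001 13.6
```

```text
t: 1.8
tool_pos: [0.5853, -0.2189, 0.0016]
tool_rot: [-1.949, -2.458, 0.002]
contact_force: [0.5, -0.3, 0.3]
opening: 0.0853
grip_force: 0.0
t 1.8 shift [0.001  0.0023 0.0006] turn [-0.0037 -0.0029 -0.0073] F [ 0.5 -0.3  0.3] op 0.08532269451517414 0.0
```

```bash
python3 -m jog '[[[0,0,0.001],[0,0,0]],[[0,0,0.001],[0,0,0]],[[0,0,0.001],[0,0,0]],[[0,0,0.001],[0,0,0]],[[0,0,0.001],[0,0,0]]]' 0 50
python3 -m jog '[[[0,0,0],[0,0,0]],[[0,0,0],[0,0,0]],[[0,0,0],[0,0,0]]]'
python3 rel.py .5873 -.2174 .001 13.6
```

```text
t: 2.3
tool_pos: [0.589, -0.2196, 0.0052]
tool_rot: [1.947, 2.461, 0.001]
contact_force: [-0.5, -0.6, 7.0]
opening: 0.045
grip_force: 53.8
t: 2.6
tool_pos: [0.5891, -0.2196, 0.0052]
tool_rot: [1.947, 2.461, 0.0]
contact_force: [-0.5, -0.1, 5.7]
opening: 0.0449
grip_force: 53.8
t 2.6 shift [ 0.0025 -0.0012  0.0042] turn [ 0.0024  0.0025 -0.0053] F [-0.5 -0.1  5.7] op 0.04485354255596115 53.839071393013
```

```bash
python3 -m jog '[[[0,0,-0.02],[0,0,0]],[[0,0,-0.05],[0,0,0]],[[0,0,-0.09],[0,0,0]],[[0,0,-0.09],[0,0,0]],[[0,0,-0.09],[0,0,0]]]'
python3 - <<'E'
from h import *
for i in range(3): print(ctrl.get_obs()['tool_pos'].round(4)); d=snap('top','top1')
e=snap('side','side1'); print(ctrl.get_obs()['tool_pos'].round(4),ctrl.get_obs()['grip_force'])
p=ctrl.get_obs()['tool_pos']
o=[]
for q in(d,e):
    c=proj(q,[p])[0].astype(int);c=np.clip(c,[65,75],[495,345]);o.append(cv2.resize(q['image'][c[1]-75:c[1]+75,c[0]-65:c[0]+65],None,fx=3,fy=3,interpolation=cv2.INTER_CUBIC))
cv2.imwrite('pics/z2.png',np.hstack(o))
E
python3 rel.py .5645 .1600 .09 42
```

```text
t: 3.1
tool_pos: [0.5881, -0.2188, 0.0939]
tool_rot: [1.948, 2.462, 0.001]
contact_force: [0.4, 0.6, -1.6]
opening: 0.0445
grip_force: 53.0
[ 0.5881 -0.2188  0.0939]
[ 0.5869 -0.2182  0.092 ]
[ 0.5862 -0.2179  0.0908]
[ 0.5861 -0.2179  0.0903] 52.92641580104828
t 3.3 shift [0.3727 0.0659 0.0012] turn [-0.0026 -0.0037 -0.501 ] F [-0.5 -0.5 -3.1] op 0.044636145919747315 52.92641580104828
```

View pics/z2.png

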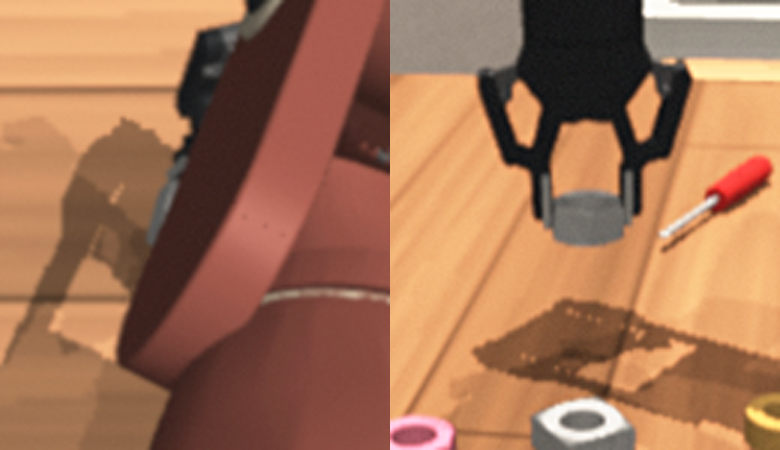

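```bash
python3 rel.py .5581 .1623 .09 42
python3 -m jog '[[[0.037,0.0063,0],[0,0,-0.05]],[[0.074,0.0126,0],[0,0,-0.1]],[[0.111,0.0189,0],[0,0,-0.15]],[[0.148,0.025,0],[0,0,-0.2]],[[0.185,0.031,0],[0,0,-0.25]]]'
python3 rel.py .5581 .1623 .09 42
```

```text
t 3.3 shift [0.3764 0.0602 0.0012] turn [-0.0026 -0.0037 -0.501 ] F [-0.5 -0.5 -3.1] op 0.044636145919747315 52.92641580104828
t: 3.8
tool_pos: [0.5739, -0.0299, 0.0912]
tool_rot: [-1.623, -2.687, 0.001]
contact_force: [-0.5, 0.3, -1.1]
opening: 0.0446
grip_force: 52.8
t 3.8 shift [0.1775 0.0754 0.0014] turn [-0.0019 -0.0021 -0.2493] F [-0.5  0.3 -1.1] op 0.04464468060790845 52.83433735370636
```

```bash
python3 -m jog '[[[0.036,0.0151,0],[0,0,-0.05]],[[0.071,0.030,0],[0,0,-0.1]],[[0.107,0.045,0],[0,0,-0.15]],[[0.142,0.060,0],[0,0,-0.2]],[[0.1775,0.0754,0],[0,0,-0.249]]]'
python3 -m jog '[[[0,0,0],[0,0,0]],[[0,0,0],[0,0,0]],[[0,0,0],[0,0,0]]]'
python3 rel.py .5581 .1623 .04 42
```

```text
t: 4.3
tool_pos: [0.5584, 0.162, 0.0913]
tool_rot: [-1.277, -2.868, 0.002]
contact_force: [0.5, -0.1, -1.6]
opening: 0.0449
grip_force: 52.8
t: 4.6
tool_pos: [0.5592, 0.1599, 0.0919]
tool_rot: [-1.281, -2.867, 0.002]
contact_force: [0.2, -0.2, -1.2]
opening: 0.0448
grip_force: 52.9
t 4.6 shift [0.0025 0.0008 0.0519] turn [-0.0018 -0.0007 -0.0028] F [ 0.2 -0.2 -1.2] op 0.04475186747758919 52.856345772743225
```

```bash
python3 -m jog '[[[0.0025,0.001,0.02],[0,0,-0.002]],[[0.0025,0.001,0.04],[0,0,-0.002]],[[0.0025,0.001,0.052],[0,0,-0.002]],[[0.0025,0.001,0.052],[0,0,-0.002]],[[0.0025,0.001,0.052],[0,0,-0.002]]]'
cat > ov.py <<'E'
import sys
from h import *
f=sys.argv[1]; e=snap('side',f); o=ctrl.get_obs(); p=o['tool_pos']; print(p.round(4),o['tool_rot'].round(3))
# args: nut centre offset along v (mm), u (mm), bottom z rel TCP (mm), yaw
dv,du,dz,a=map(float,sys.argv[2:6]); t=np.radians(a)
n=p+np.r_[np.cos(t)*du-np.sin(t)*dv,np.sin(t)*du+np.cos(t)*dv,dz]*.001; print('nut',n.round(4))
c=proj(e,[n])[0].astype(int); x0,y0=c-[60,45]
im=cv2.resize(e['image'][y0:y0+90,x0:x0+120],None,fx=6.6,fy=6.6,interpolation=cv2.INTER_CUBIC)
k=np.radians(a+30+60*np.arange(7))
for z in(0,.024): cv2.polylines(im,[((proj(e,np.c_[n[0]+.02656*np.cos(k),n[1]+.02656*np.sin(k),np.full(7,n[2]+z)])-[x0,y0]+.5)*6.6).astype(np.int32)],0,(0,0,255),1)
cv2.imwrite(f'pics/z_{f}.png',im)
E
python3 ov.py s3 0 0 -5 42
```

```text
t: 5.1
tool_pos: [0.5591, 0.1626, 0.0411]
tool_rot: [-1.279, -2.869, 0.0]
contact_force: [0.1, 0.1, -2.3]
opening: 0.0449
grip_force: 52.7
[0.5597 0.1629 0.0419] [1.279e+00 2.868e+00 1.000e-03]
nut [0.5597 0.1629 0.0369]
```

View pics/z_s3.png

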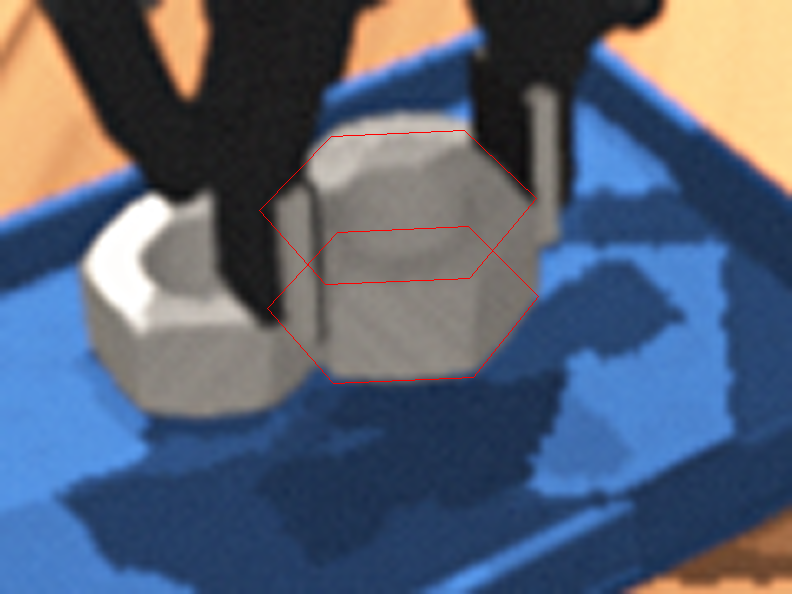

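```bash
python3 -m jog '[[[0,-0.0015,0.01],[0,0,0]],[[0,-0.0015,0.02],[0,0,0]],[[0,-0.0015,0.027],[0,0,0]],[[0,-0.0015,0.031],[0,0,0]],[[0,-0.0015,0.031],[0,0,0]]]'
python3 -m jog '[[[0,0,0],[0,0,0]],[[0,0,0],[0,0,0]]]'
python3 rel.py .5608 .1594 .0105 42
```

```text
t: 5.65
tool_pos: [0.5577, 0.1623, 0.0102]
tool_rot: [-1.277, -2.87, 0.001]
contact_force: [-2.9, -0.9, 2.0]
opening: 0.0446
grip_force: 53.5
t: 5.85
tool_pos: [0.5577, 0.1623, 0.0102]
tool_rot: [-1.278, -2.87, 0.0]
contact_force: [-1.9, -1.2, 2.5]
opening: 0.0446
grip_force: 53.4
t 5.85 shift [-0.0042  0.0004 -0.0003] turn [-0.0002 -0.0002  0.0001] F [-1.9 -1.2  2.5] op 0.044560949082888844 53.435035943984985
```

```bash
python3 -m jog '[[[-0.0005,0,0.0005],[0,0,0]],[[-0.001,0,0.001],[0,0,0]],[[-0.0015,0,0.001],[0,0,0]],[[-0.002,0,0.001],[0,0,0]],[[-0.002,0,0.001],[0,0,0]]]'
python3 -m jog '[[[-0.0005,0,0],[0,0,0]],[[-0.001,0,0],[0,0,0]],[[-0.001,0,0],[0,0,0]],[[-0.001,0,0],[0,0,0]]]'
python3 ov.py s4 0 0 -5 42;python3 rel.py .5608 .1594 .0105 42
```

```text
t: 6.35
tool_pos: [0.5594, 0.1617, 0.0101]
tool_rot: [-1.278, -2.87, -0.003]
contact_force: [-5.3, 1.7, 6.5]
opening: 0.0446
grip_force: 53.9
t: 6.75
tool_pos: [0.5602, 0.1611, 0.0101]
tool_rot: [-1.278, -2.87, -0.003]
contact_force: [-4.8, 2.5, 6.4]
opening: 0.0446
grip_force: 53.9
[0.5602 0.1611 0.0102] [-1.278 -2.87  -0.003]
nut [0.5602 0.1611 0.0052]
t 6.8 shift [-0.0016 -0.0007 -0.0003] turn [ 0.0019 -0.0009 -0.0001] F [-4.3  2.2  7.7] op 0.04467166637299793 53.879740834236145
```

View pics/z_s4.png

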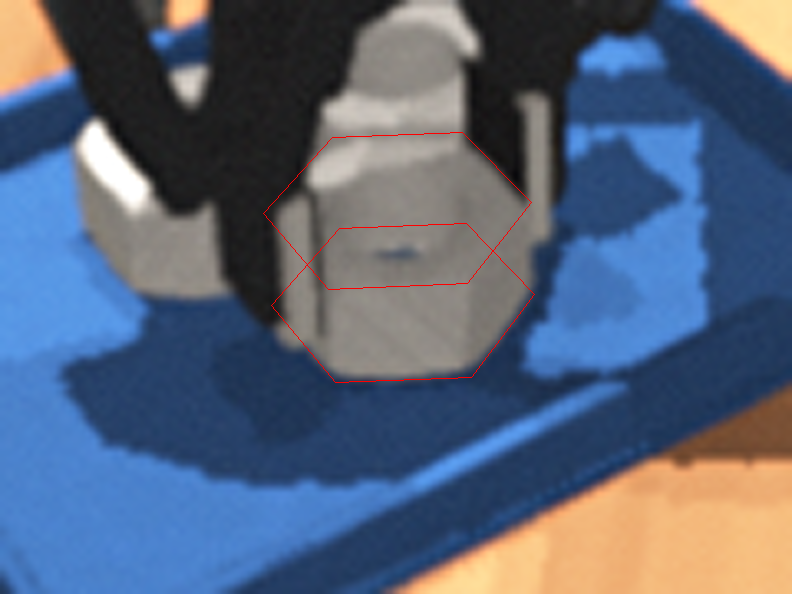

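```bash
python3 -m jog '[[[0,-0.0012,-0.0005],[0,0,0]],[[-0.0005,-0.0012,-0.0005],[0,0,0]],[[-0.001,-0.0012,-0.0005],[0,0,0]],[[-0.0015,-0.0012,-0.0005],[0,0,0]],[[-0.0015,-0.0012,-0.0005],[0,0,0]]]'
python3 -m jog '[[[0,0,0],[0,0,0]],[[0,0,0],[0,0,0]],[[0,0,0],[0,0,0]],[[0,0,0],[0,0,0]],[[0,0,0],[0,0,0]]]' 1
python3 rel.py .5608 .1594 .0105 42
```

```text
t: 7.3
tool_pos: [0.5603, 0.1586, 0.0101]
tool_rot: [1.278, 2.87, 0.002]
contact_force: [-2.4, 3.6, 5.5]
opening: 0.0444
grip_force: 53.8
t: 7.8
tool_pos: [0.5598, 0.1579, 0.0093]
tool_rot: [-1.278, -2.87, 0.001]
contact_force: [-0.3, -0.0, 0.3]
opening: 0.0853
grip_force: 0.0
t 7.8 shift [ 0.0004  0.0018 -0.0012] turn [-0.0004  0.     -0.0001] F [-0.3 -0.   0.3] op 0.0852631700694887 0.0
```

```bash
python3 -m jog '[[[0,0,-0.03],[0,0,0]],[[0,0,-0.07],[0,0,0]],[[0,0,-0.11],[0,0,0]],[[-0.03,-0.027,-0.13],[0,0,0]],[[-0.065,-0.058,-0.13],[0,0,0]]]'
python3 -m jog '[[[-0.037,-0.033,0],[0,0,0]],[[-0.074,-0.066,0],[0,0,0]],[[-0.111,-0.1,0],[0,0,0]],[[-0.148,-0.133,0],[0,0,0]],[[-0.148,-0.133,0],[0,0,0]]]'
cat > chk.py <<'E'
import sys
from h import *
f=sys.argv[1]; u=np.array([-.75,-.66])
d=snap('top',f+'t');e=snap('side',f+'s')
o=[]
for q in(d,e):
    c=proj(q,[(.578,.14,.029)])[0].astype(int);x0,y0=c-[38,35]
    o.append(cv2.resize(q['image'][y0:y0+70,x0:x0+66],None,fx=6,fy=6,interpolation=cv2.INTER_CUBIC))
    # hole centres: hough-free, by dark/blue holes inside light faces -> fits
    for x,y in((.6053,.144),(.5703,.113),(.5612,.159)): print(np.r_[hexfit(q,x,y,.029)[:4]].round(4))
cv2.imwrite(f'pics/{f}.png',np.hstack(o))
E
python3 chk.py c1 2>/dev/null
```

```text
t: 8.3
tool_pos: [0.5631, 0.0711, 0.1448]
tool_rot: [1.269, 2.864, 0.006]
contact_force: [1.1, -1.0, 0.0]
opening: 0.0855
grip_force: 0.0
t: 8.8
tool_pos: [0.5602, -0.1334, 0.1398]
tool_rot: [1.287, 2.864, -0.003]
contact_force: [0.2, 0.8, 0.7]
opening: 0.0854
grip_force: 0.0
[ 0.6009  0.1429 18.9976  0.1108]
[ 0.5716  0.1174 46.7332  0.1104]
[ 0.5637  0.1548 17.3872  0.0989]
[ 0.6     0.1441 28.4998  0.107 ]
[ 0.5716  0.1181 54.4171  0.1092]
[ 0.5645  0.1556 19.2977  0.121 ]
```

View pics/c1.png

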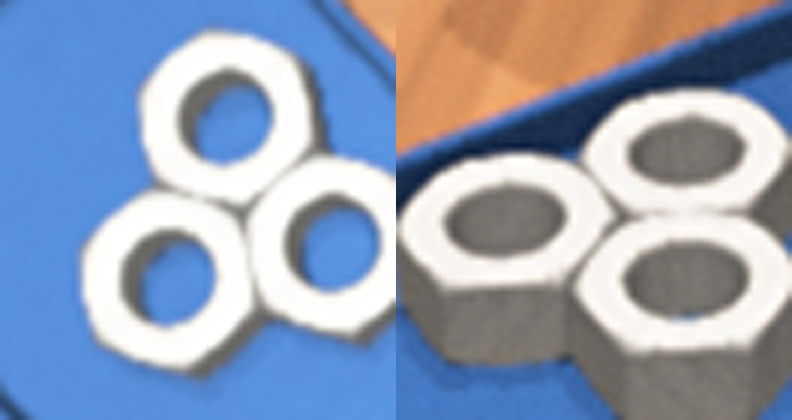

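```bash
cat > joint.py <<'E'
import sys
from h import *
from scipy.optimize import least_squares
for f in sys.argv[1:]:
    d=load(f); w,g=warp(d,.579,.139,.029,half=.066,s=.0006); m=np.clip((cv2.GaussianBlur(w,(0,0),.8).min(2)-90.)/110,0,1)
    X,Y=np.meshgrid(.579+g,.139+g); s=lambda v:1/(1+np.exp(np.clip(-v/.0006,-40,40)))
    N=np.array([[.6053,.144],[.5703,.113],[.5612,.159]])
    ms=np.min([np.hypot(X-n[0],Y-n[1]) for n in N],0)<.033
    def F(p):
        M=0
        for i in range(3):
            dx,dy=X-N[i,0]-p[3*i]*.001,Y-N[i,1]-p[3*i+1]*.001; t=np.radians(42+p[3*i+2])
            a=np.max([dx*np.cos(t+k*np.pi/3)+dy*np.sin(t+k*np.pi/3) for k in range(6)],0); r=np.hypot(dx,dy)
            M=np.maximum(M,s(.0229-a)*s(r-.0135)*s(.0243-r))
        return (M-m)[ms]
    r=least_squares(F,np.zeros(9),diff_step=.02,x_scale=1); r=least_squares(F,r.x,x_scale=1,diff_step=1e-3)
    p=r.x.reshape(3,3); C=N+p[:,:2]*.001
    print(f,C.round(4).tolist(),'yaw',(42+p[:,2]).round(1),np.mean(r.fun**2))
    for i,j in((0,1),(0,2),(1,2)): v=C[j]-C[i];print(i,j,np.linalg.norm(v)*1e3,np.degrees(np.arctan2(v[1],v[0]))%60)
E
python3 joint.py c1t c1s
```

```text
c1t [[0.6056, 0.1439], [0.5703, 0.1129], [0.5608, 0.1582]] yaw [43.6 43.  42.1] 0.030369533786900327
0 1 46.913380929671035 41.26480196475566
0 2 47.04603184301868 42.262223810406255
1 2 46.26981246500653 41.9064769353397
c1s [[0.6052, 0.1447], [0.57, 0.1138], [0.5604, 0.1589]] yaw [44.1 44.3 42.8] 0.023025033686296603
0 1 46.82929258120088 41.28418803418543
0 2 47.03998967762099 42.37853429888631
1 2 46.15652962904231 42.05910575245717
```

```bash
python3 -c "
from station import job
print(job.finish_job())"
```

```text
the job is handed in; nothing more can be done
None
```

The third large nut now lies flat in the notch between the other two, with gaps of about 1 mm and 0.2 mm measured from both cameras and flats aligned to within about 2°. I handed the job in at about 9 s, with the gripper clear of everything; it returned no verdict.

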